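Tip a standing carton, label up, into the scan field and trigger the scanner

ROBOT

A 7-joint arm with a two-finger parallel gripper is mounted at the origin on the work surface. World frame = base frame: x ahead of the robot, y to its left, z up, the work surface at z = 0. Lengths are in m, angles in rad, forces in N, time in s.
With the tool pointing down it reaches from about 0.425 to 0.975 m from the base axis. Payload 16.7 kg.
Tool frame: the origin (TCP) lies at the very end of the fingers, on their centre line; the grasp point (between the pads) lies 19 mm behind it; z points along the fingers, y is the direction in which the jaws open and shut (so a half turn about z gives the same grasp; the last joint's range is limited). The gripper opens to 85 mm and grips with 20 to 120 N. Pads are 22 mm wide; open, the fingers measure 114 mm over their backs; the gripper's body (76 mm by 85 mm) begins 54 mm behind the grasp point. The pads swing forward as they close: fully open they stand 13 mm farther back than shut.
Start: joints at [0.981, 0.426, 0.074, 1.606, -0.034, 1.111, -0.067], TCP at [0.288, -0.61, 0.201] pointing down, gripper open.
Joint ranges: [-2.85, 2.85], [-0.5, 2.14], [-1.23, 1.37], [0.21, 2.46], [-1.02, 4.16], [0.16, 2.05], [-2.73, 2.73]. Speed limits (rad/s): [1.89, 1.89, 2.39, 2.39, 3.01, 3.01, 3.01].

INTERFACE

Orientations are given as [roll, pitch, yaw] about the fixed x, y, z axes, in that order (R = Rz(yaw) Ry(pitch) Rx(roll)).
In Python, from station import arm gives the robot as it stands.
- The arm moves only by the tool apply_moves, never from a script. Its argument "rows" is a list of rows, each a list of 3 entries, a list of its own where there are three numbers: the shift along the tool's x, y, z in cm, then the turn, a rotation vector about the tool's x, y, z in rad, then the gripper's target within -1 to 1 (fully open at 1, half-way at 0, shut at -1). A call has 1 to 8 rows; each row shifts and turns the commanded pose from where the row before left it, along the tool's axes as they then stand; what a row does not reach is not made up. A row lasts 1/8 s, in which the tool goes at most 62.5 mm and 10.7 degrees, less where a joint would pass 70% of its speed; a pose out of reach is approached as far as the arm can. A call with a gripper value outside its range is refused whole. The fingers move at their own pace and stop on an object; the grip force is fixed at half the most. Time passes only in rows, so rows that do not move let the fingers close. It gives the time, the measured TCP pose, the force and the opening at its end, in the units of the state.
- arm.get_obs(): the state, without advancing time (a new reading comes with each control period).
- arm.capture(name): name is "scene" or "top"; returns the picture (480x640x3 uint8, blue, green, red); there is no depth.
- arm.get_calibration(name): a dict with "fovy" (degrees; the focal length in pixels is half the picture's height over the tangent of half this angle, whatever the lens; pixels are square), "cx", "cy" (the principal point, pixels), "distortion" ([k1, k2, p1, p2, k3] as OpenCV has them; the pictures are not rectified), "xyz" and "orientation" of the camera in the world. Camera axes: x right, y down, z forward; pixel columns grow to the right and rows downward; lengths in m; the calibration is good to about 2 mm. A picture is of the moment at which its call begins. get_calibration takes no time and is no camera call.
- arm.job_done(): hands the job in, once; it reports no verdict.
The state is a dict: "clock": time; "q": joint angles; "joint_velocities": joint speeds; "joint_efforts": joint torques, N m; "eef_pos": TCP position; "eef_rot": TCP orientation; "force": force on the tool from outside, world axes, zero at the start; "wrist_torque": the same for the moment, N m; "gripper_width": opening from 0.0 (shut) to 1.0 (fully open).
Only numpy, scipy, OpenCV 4.12 (cv2) and the standard library are available. Lean on these libraries where they do the work, as an engineer would, in place of code of your own. Each camera call takes 0.05 s, during which the arm holds its last target. There are 200 camera calls.

TASK

Book in the tall carton that stands at one end of the taped scan field: with a light fingertip push high on its label side, tip it over so that it comes down flat inside the tape with its label up. Then press the key on the scanner's foot all the way down and let go of it. Nothing is to be gripped, lifted or carried, and leave the tape roll, the paper roll and the small carton where they are.

Things in the scene. Friction and masses are not known exactly. Their poses are not given: they have to be found in the camera images.
- carton: tall brown cardboard carton standing on end, loose, 50 thick (its x) by 95 wide (its y) by 150 high (its z) mm, 0.25 to 0.6 kg, evenly filled. Origin: centre of its underside as it stands; z up. A white label with a bar code is on its broad -x face; its +x axis points out of the opposite broad face, over the scan field. When it lies label up its x axis points straight down and its z axis along the table.
- carton_center (a point): centre of the carton, half-way up (75 mm above the table while it stands, 25 mm when it lies)
- carton_foot_left (a point): corner of the carton's label face, at the foot, +y side
- carton_foot_right (a point): corner of the carton's label face, at the foot, -y side
- carton_top_left (a point): corner of the carton's label face, at the top, +y side
- carton_top_right (a point): corner of the carton's label face, at the top, -y side
- field: the scan field: a rectangle of 20 mm wide grey tape stuck flat on the table (fixed, no thickness to speak of). Inside the tape it measures 220 mm along its x by 170 mm along its y. Origin: its centre, on the table. The carton stands near its -x end and faces along its +x (within about 0.08 rad), the carton's front foot edge 15 to 55 mm inside the inner edge of the tape; the scanner stands beyond its +x end.
- scanner: label scanner on a stand, fixed to the table: a flat grey foot 205 by 90 mm and 16 mm thick whose -x end is next to the field's +x end, a gooseneck stem 125 mm along its x from the key, and a white head that leans back over the foot towards the field, between 55 and 145 mm along x from the key, 175 to 260 mm high. Origin: on the table straight below the middle of the key; its x axis points away from the field.
- scan_key_top (a point): centre of the top of the round white trigger key (34 mm across, in a black collar) on the scanner's foot; it is pressed straight down
- scan_key (a joint): travel of the trigger key in m: 0 released, 0.006 fully pressed; a spring, about 5 N when fully down, returns it
- tape_roll: roll of clear packing tape lying flat, 100 across, 48 high, loose; leave alone. Origin: centre of its underside
- paper_roll: white roll of printer paper standing on end, 56 across, 80 high, loose; leave alone. Origin: centre of its underside
- small_carton: small brown carton without label, 60 by 60 by 85 high, loose; leave alone. Origin: centre of its underside
Not all that is in view belongs to the job. Several things look just like the scanner: the one meant starts farthest from the robot's base. Leave any red look-alike of the carton alone.

How it is judged:
On the way, in this order (a step that is already met when the one before it is completed fails the run):
1. the carton has been tipped over and lies flat, label up, inside the tape (angle between carton's own x axis and vertical above 3.04 rad and x of carton_foot_left in the frame of field between -0.118 and 0.118 m and y of carton_foot_left in the frame of field between -0.093 and 0.093 m and x of carton_foot_right in the frame of field between -0.118 and 0.118 m and y of carton_foot_right in the frame of field between -0.093 and 0.093 m and x of carton_top_left in the frame of field between -0.118 and 0.118 m and y of carton_top_left in the frame of field between -0.093 and 0.093 m and x of carton_top_right in the frame of field between -0.118 and 0.118 m and y of carton_top_right in the frame of field between -0.093 and 0.093 m), for 0.3 s.
2. the scanner's key is pressed down (value of joint scan_key above 0.0045 m), for 0.05 s.
At the end, for the whole second after the job is handed in: the carton lies at rest on the table, flat within 0.1 rad with its label up, all four corners inside the tape or at most 8 mm onto it; the key has been pressed at least 4.5 mm after the carton came down, and is released (all of step 1 and height (world z) of carton_center below 0.03 m and linear speed of carton below 0.01 m/s and angular speed of carton below 0.05 rad/s and value of joint scan_key below 0.0015 m); the robot touches nothing.
It fails at once if the carton is lifted off the table, standing or lying (height (world z) of carton_center above 0.095 m or (angle between carton's own x axis and vertical above 2.95 rad and height (world z) of carton_center above 0.055 m)).
It fails at once if the carton is gripped or shoved hard (more than 25 N from the fingers) (contact force between the fingers and carton above 25 N).
It fails at once if the carton comes down outside the field (a corner more than 18 mm beyond the inner edge of the tape) (angle between carton's own x axis and vertical above 3.04 rad and not (x of carton_foot_left in the frame of field between -0.128 and 0.128 m and y of carton_foot_left in the frame of field between -0.103 and 0.103 m and x of carton_foot_right in the frame of field between -0.128 and 0.128 m and y of carton_foot_right in the frame of field between -0.103 and 0.103 m and x of carton_top_left in the frame of field between -0.128 and 0.128 m and y of carton_top_left in the frame of field between -0.103 and 0.103 m and x of carton_top_right in the frame of field between -0.128 and 0.128 m and y of carton_top_right in the frame of field between -0.103 and 0.103 m)).
It fails at once if the tape roll, the paper roll or the small carton is moved more than 20 mm (distance of any of tape_roll, paper_roll, small_carton from where it was at the start of the episode above 0.02 m).
It also fails if it takes over 38 s, if anything falls off the work surface, if the arm or the gripper's body presses on something with over 40 N, if the wrist force passes 120 N, or if a joint passes its speed limit or range.

## Working session

There is one attempt and no reset: what is moved stays moved. The work goes in short steps, Python scripts to look and compute and a tool call to move; the robot and the scene stay as the last step left them, time stands still between calls to the robot, and variables do not carry over. Pictures are saved under pics/ and viewed, about 8 in all and at most 12, crops included, and the job is handed in when it is done.

Besides the shell and the picture viewer there is one more tool, called after "Request:" as name(argument=value, ...) on one line, values as JSON. apply_moves: Moves the arm, as the interface text tells. Its arguments: {"type":"object","properties":{"rows":{"type":"array","items":{"type":"array"}}},"required":["rows"]}

```bash
mkdir -p pics; cat > h.py <<'E'
import numpy as np, cv2
from scipy.spatial.transform import Rotation as R
from station import arm
def cam(n):
    c=arm.get_calibration(n); f=240/np.tan(np.radians(c["fovy"])/2)
    K=np.array([[f,0,c["cx"]],[0,f,c["cy"]],[0,0,1]]); o=np.array(c["orientation"])
    Rm=R.from_euler('xyz',o).as_matrix() if o.shape==(3,) else o
    return K,np.array(c["distortion"],float),Rm,np.array(c["xyz"])
def ray(n,uv,z):
    K,d,Rm,t=cam(n); p=cv2.undistortPoints(np.array(uv,float).reshape(-1,1,2),K,d).reshape(-1,2)
    v=np.c_[p,np.ones(len(p))]@Rm.T
    return t+v*((np.asarray(z)-t[2])/v[:,2])[:,None]
def proj(n,P):
    K,d,Rm,t=cam(n); q=(np.array(P,float).reshape(-1,3)-t)@Rm
    return cv2.projectPoints(q,np.zeros(3),np.zeros(3),K,d)[0].reshape(-1,2)
E
python3 - <<'E'
from h import *
for n in("scene","top"):
    cv2.imwrite(f"pics/{n}0.png",arm.capture(n)); print(n,arm.get_calibration(n))
print(arm.get_obs())
E
```

```text
scene {'fovy': 55.82046685682106, 'cx': 309.2443070418159, 'cy': 240.9699399223455, 'distortion': array([-0.08994251,  0.        ,  0.        ,  0.        ,  0.        ]), 'xyz': array([ 1.04587871, -0.24769987,  0.78783   ]), 'orientation': array([-2.42346728,  0.01164626,  1.14025145])}
top {'fovy': 44.6742377844631, 'cx': 326.72634311454266, 'cy': 240.3297752031421, 'distortion': array([-0.17793932,  0.        ,  0.        ,  0.        ,  0.        ]), 'xyz': array([0.31238444, 0.01689747, 1.37003047]), 'orientation': array([-2.98795629, -0.02259294, -1.55622984])}
{'clock': 0.1, 'q': array([ 0.98047345,  0.42671585,  0.07387006,  1.60653325, -0.03409021,
        1.11079808, -0.06710037]), 'joint_velocities': array([-0.00043895, -0.0011376 , -0.00115398, -0.00274411,  0.00017757,
        0.0017237 , -0.00041147]), 'joint_efforts': array([ 6.83026839e-03, -9.51522017e+01,  3.77053991e+00, -4.64399457e+01,
        1.95931509e-02,  6.66243170e-03, -1.11917602e-04]), 'eef_pos': array([ 0.28780218, -0.61012683,  0.20075452]), 'eef_rot': array([-3.14040237e+00,  1.03219485e-04,  4.40780055e-01]), 'force': array([ 0.63591134, -0.42114373, -0.4279777 ]), 'wrist_torque': array([ 0.0326643, -0.0049238,  0.015542 ]), 'gripper_width': 1.0006667502989863}
```

View pics/scene0.png

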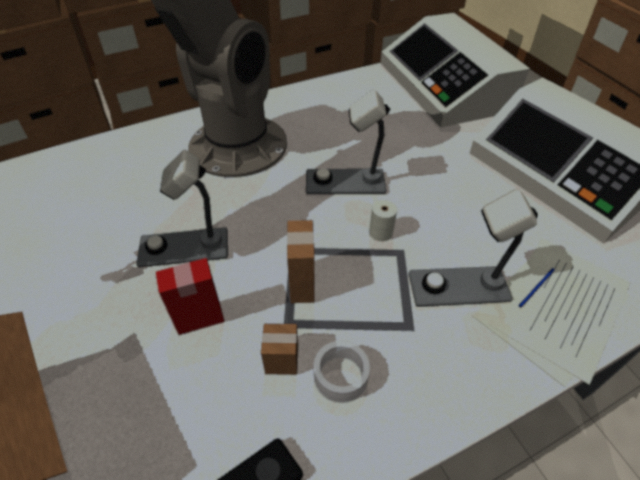

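View pics/top0.png

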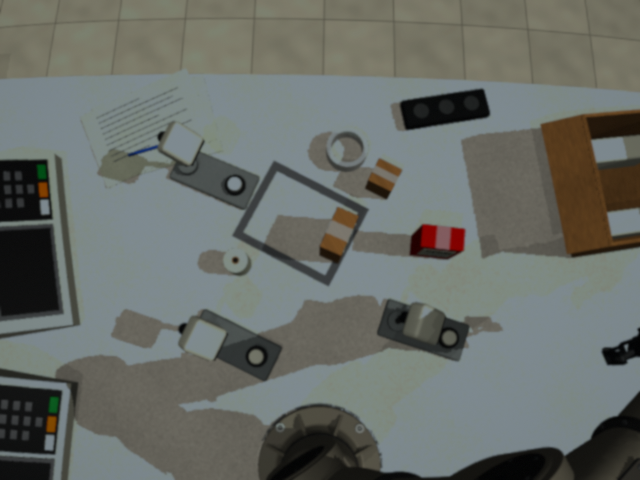

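The top view shows the field (about 234–367, 162–285), the carton at (340,233), the key of the far scanner at (234,184), and the tape roll, small carton, paper roll and red look-alike around them. I'll enlarge the top view next.

```bash
python3 - <<'E'
from h import *
im=cv2.imread("pics/top0.png")[145:295,215:415]
cv2.imwrite("pics/c1.png",cv2.convertScaleAbs(cv2.resize(im,None,fx=4,fy=4,interpolation=cv2.INTER_CUBIC),alpha=1.3))
E
```

```text
(no output)
```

View pics/c1.png

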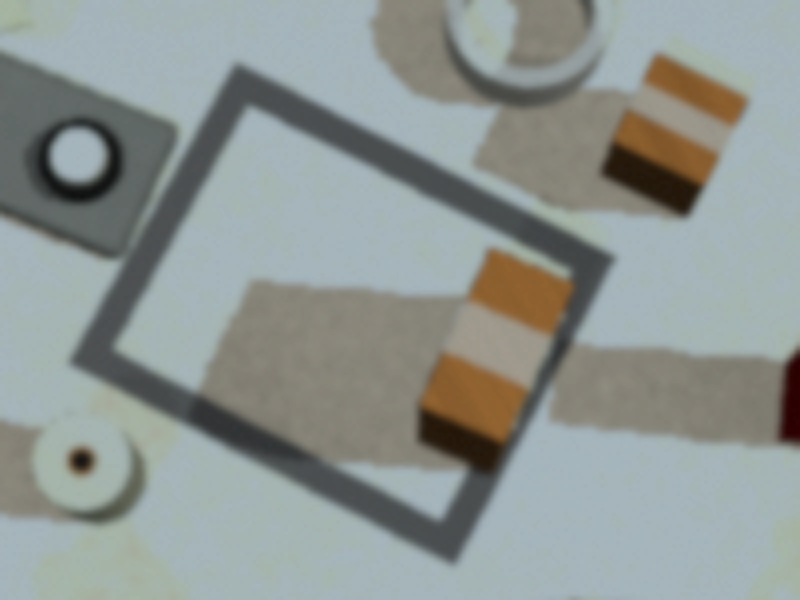

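The crop shows these points. Tape outer corners: (238,63), (614,258), (455,564), (70,360). Carton top corners: (490,248), (574,283), (508,443), (420,408). Key: (78,155).

```bash
python3 - <<'E'
from h import *
np.set_printoptions(precision=4,suppress=True)
g=lambda l:(np.array(l,float)+.5)/4-.5+[215,145]
def fit(model,P):
    model=np.array(model);mc=model.mean(0);pc=P.mean(0);a=model-mc;b=P-pc
    th=np.arctan2((a[:,0]*b[:,1]-a[:,1]*b[:,0]).sum(),(a*b).sum())
    c,s=np.cos(th),np.sin(th);Rm=np.array([[c,-s],[s,c]]);t=pc-Rm@mc
    print("fit",t,th,"res mm",1e3*(a@Rm.T-b).ravel());return t,th,Rm
z=lambda l,h:ray("top",g(l),np.full(len(l),h))[:,:2]
# image left = field +x ; outer TL,TR,BR,BL
F=z([(238,63),(614,258),(455,564),(70,360)],0)
print(F,[np.linalg.norm(F[i]-F[i-1]) for i in range(4)])
sx,sy=.13,.105
tf,thf,Rf=fit([(sx,-sy),(-sx,-sy),(-sx,sy),(sx,sy)],F)
C=z([(490,248),(574,283),(508,443),(420,408)],.15)
print(C,[np.linalg.norm(C[i]-C[i-1]) for i in range(4)])
t,th,Rc=fit([(.025,-.0475),(-.025,-.0475),(-.025,.0475),(.025,.0475)],C)
print("carton in field",Rf.T@(t-tf),th-thf)
k=z([(78,155)],.024)[0];print("key",k,Rf.T@(k-tf))
print("small",z([(658,53),(749,98),(708,186),(615,140)],.085));print("paper",z([(81,461)],.08),"tape",z([(527,15)],.048))
ft=[[*(t+Rc@np.array(p)),h] for h in(0,.15) for p in[(.025,-.0475),(-.025,-.0475),(-.025,.0475),(.025,.0475)]]
fc=[[*(tf+Rf@np.array(p)),0] for p in[(sx,-sy),(-sx,-sy),(-sx,sy),(sx,sy)]]
print(ft)
im=cv2.imread("pics/scene0.png")
for p in proj("scene",ft+fc+[[*k,.024]]): cv2.circle(im,tuple(int(round(v*4)) for v in p),5,(0,255,0),-1,shift=2) if 0 else cv2.drawMarker(im,tuple(np.round(p).astype(int)),(0,255,0),0,5)
cv2.imwrite("pics/c2.png",cv2.resize(im[190:390,240:480],None,fx=3,fy=3,interpolation=cv2.INTER_CUBIC))
E
```

```text
[[ 0.7195  0.1199]
 [ 0.6026 -0.1093]
 [ 0.4175 -0.0164]
 [ 0.5347  0.2144]] [np.float64(0.20758405142305272), np.float64(0.25721478211993465), np.float64(0.2071607437235614), np.float64(0.2588920344023123)]
fit [0.5686 0.0521] 1.100754433958879 res mm [ 1.5724  0.6335  0.667  -2.0309 -1.382   0.2106 -0.8574  1.1868]
[[ 0.575  -0.0291]
 [ 0.5568 -0.0741]
 [ 0.4702 -0.0398]
 [ 0.488   0.0069]] [np.float64(0.09407469951865657), np.float64(0.048564635164852495), np.float64(0.09312722800726005), np.float64(0.04994070119485786)]
fit [ 0.5225 -0.034 ] 1.1884364711698565 res mm [ 0.9349  0.5166  0.4481 -0.8347 -1.1177  0.2942 -0.2653  0.0239]
carton in field [-0.0977  0.002 ] 0.08768203721097745
key [0.6542 0.2114] [ 0.1808 -0.0042]
small [[ 0.7053 -0.1266]
 [ 0.6799 -0.1789]
 [ 0.6275 -0.1549]
 [ 0.6532 -0.1019]]
paper [[0.4649 0.1945]] tape [[ 0.7381 -0.0532]]
[[np.float64(0.5759070000801239), np.float64(-0.028546744376767283), 0], [np.float64(0.557251452628599), np.float64(-0.07493608096702156), 0], [np.float64(0.46911171310711586), np.float64(-0.0394905408091243), 0], [np.float64(0.4877672605586407), np.float64(0.0068987957811299724), 0], [np.float64(0.5759070000801239), np.float64(-0.028546744376767283), 0.15], [np.float64(0.557251452628599), np.float64(-0.07493608096702156), 0.15], [np.float64(0.46911171310711586), np.float64(-0.0394905408091243), 0.15], [np.float64(0.4877672605586407), np.float64(0.0068987957811299724), 0.15]]
```

View pics/c2.png

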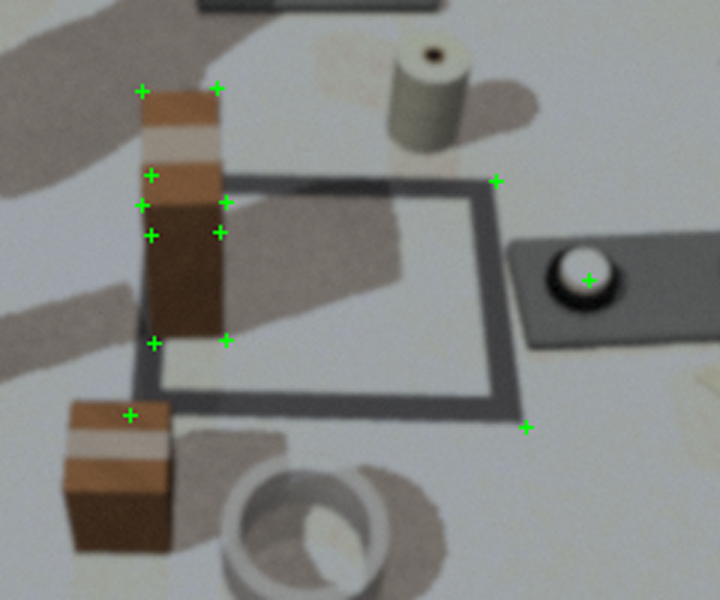

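Both views agree to a few mm. The carton's front foot edge is about 37 mm inside the tape with a yaw of 0.09 rad to the field, so tipping it straight over lands it inside. I'll lift, shut the fingers and turn the tool so its x axis is the push direction.

Request:
apply_moves(rows=[[[0, 0, -4], [0, 0, -0.185], -1], [[0, 0, -4], [0, 0, -0.185], -1], [[0, 0, -4], [0, 0, -0.185], -1], [[0, 0, -4], [0, 0, -0.185], -1], [[0, 0, 0], [0, 0, 0], -1]])

```text
clock: 0.72
eef_pos: [0.2883, -0.6114, 0.3646]
eef_rot: [3.138, 0.003, 1.183]
force: [-0.5, -0.5, -0.5]
gripper_width: 0.0
```

Request:
apply_moves(rows=[[[4, 0, 0], [0, 0, 0], -1], [[4.5, 0, 0], [0, 0, 0], -1], [[4.5, 0, 0], [0, 0, 0], -1], [[4.5, 0, 0], [0, 0, 0], -1], [[4.5, 0, 0], [0, 0, 0], -1], [[4.5, 0, 0], [0, 0, 0], -1], [[4.5, 0, 0], [0, 0, 0], -1], [[4.5, 0, 0], [0, 0, 0], -1]])

```text
clock: 1.72
eef_pos: [0.4229, -0.2805, 0.3604]
eef_rot: [-3.14, -0.0, 1.179]
force: [0.6, -0.2, -0.1]
gripper_width: -0.002
```

Request:
apply_moves(rows=[[[4.5, 0, 0], [0, 0, 0], -1], [[4.5, 0, 0], [0, 0, 0], -1], [[4, 0, 0], [0, 0, 0], -1], [[3, 0, 0], [0, 0, 0], -1], [[2, 0, 0], [0, 0, 0], -1], [[0, 0, 0], [0, 0, 0], -1]])

```text
clock: 2.48
eef_pos: [0.4914, -0.1143, 0.3605]
eef_rot: [-3.14, -0.0, 1.182]
force: [-0.2, -0.5, 0.1]
gripper_width: -0.001
```

Request:
apply_moves(rows=[[[0, -0.1, 5], [0, 0, 0], -1], [[0, 0, 5], [0, 0, 0], -1], [[0, 0, 5], [0, 0, 0], -1], [[0, 0, 5], [0, 0, 0], -1], [[0, 0, 2], [0, 0, 0], -1], [[0, 0, 1], [0, 0, 0], -1], [[0, 0, 0], [0, 0, 0], -1]])

```text
clock: 3.35
eef_pos: [0.4901, -0.1157, 0.1312]
eef_rot: [-3.141, 0.0, 1.18]
force: [-0.4, -0.2, 0.2]
gripper_width: 0.001
```

```bash
python3 - <<'E'
from h import *
print(arm.get_obs()["eef_pos"],arm.get_obs()["eef_rot"])
a=arm.capture("top")[145:295,265:415];b=arm.capture("scene")[190:340,200:350]
cv2.imwrite("pics/c3.png",np.hstack([cv2.resize(x,None,fx=2.6,fy=2.6,interpolation=cv2.INTER_CUBIC) for x in(a,b)]))
E
```

```text
[ 0.49013509 -0.11565657  0.13120954] [-3.14079811e+00  1.16298931e-04  1.17985462e+00]
```

View pics/c3.png

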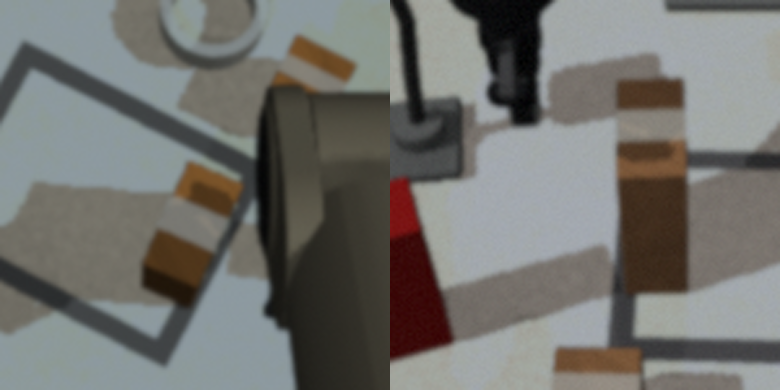

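The scene half of the picture shows the fingertips behind the label side, at about scene pixel (251,232), with the carton still standing. I'll close the gap, then push slowly.

Request:
apply_moves(rows=[[[1.5, 0, 0], [0, 0, 0], -1], [[1.5, 0, 0], [0, 0, 0], -1], [[0.8, 0, 0], [0, 0, 0], -1], [[0.5, 0, 0], [0, 0, 0], -1], [[0.5, 0, 0], [0, 0, 0], -1], [[0.5, 0, 0], [0, 0, 0], -1], [[0.5, 0, 0], [0, 0, 0], -1]])

```text
clock: 4.32
eef_pos: [0.5126, -0.0615, 0.1314]
eef_rot: [-3.142, 0.0, 1.18]
force: [0.2, -0.5, -0.8]
gripper_width: -0.001
```

Request:
apply_moves(rows=[[[0.5, 0, 0], [0, 0, 0], -1], [[0.5, 0, 0], [0, 0, 0], -1], [[0.5, 0, 0], [0, 0, 0], -1], [[0, 0, 0], [0, 0, 0], -1]])

```text
clock: 4.82
eef_pos: [0.5184, -0.0473, 0.1315]
eef_rot: [3.142, -0.0, 1.181]
force: [0.5, 0.8, 0.1]
gripper_width: -0.002
```

```bash
python3 - <<'E'
from h import *
o=arm.get_obs();print(o["eef_pos"],o["force"])
a=arm.capture("top")[145:295,265:415];b=arm.capture("scene")[190:340,200:350]
cv2.imwrite("pics/c4.png",np.hstack([cv2.resize(x,None,fx=2.6,fy=2.6,interpolation=cv2.INTER_CUBIC) for x in(a,b)]))
E
```

```text
[ 0.51838755 -0.04730204  0.13145076] [0.45848725 0.81851846 0.06266056]
```

View pics/c4.png

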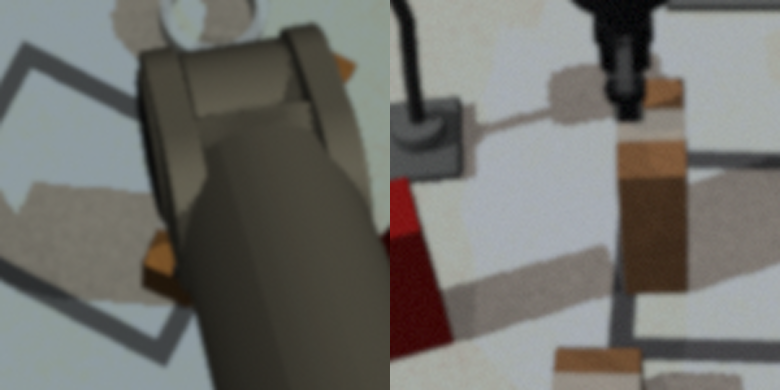

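The fingertip in the scene half, at about (628,115), overlaps the carton's top face. I'll check this against the projection before pushing on.

```bash
python3 - <<'E'
from h import *
o=arm.get_obs();p=o["eef_pos"];d=np.array([.379,.925,0]);l=np.array([-.925,.379,0])
P=[p,p+.011*d,p-.011*d,p+l*.011,p-l*.011,p+[0,0,.03]]
f=lambda P:np.round(np.c_[(proj("scene",P)-[200,190])*2.6+[390,0]])
print(f(P))
c=np.array([.5225,-.034,0]);print(f([c+a*.025*d+b*.0475*l+[0,0,h] for h in(.15,) for a in(1,-1) for b in(-1,1)]))
E
```

```text
[[632. 144.]
 [647. 143.]
 [617. 144.]
 [632. 132.]
 [632. 155.]
 [630. 116.]]
[[689. 174.]
 [682.  76.]
 [617. 177.]
 [616.  79.]]
```

```bash
python3 - <<'E'
from h import *
f=lambda P:np.round((proj("scene",P)-[200,190])*2.6+[390,0])
p=np.array([.4901,-.1157,.1312]);print(f([p,p+[0,0,.01],p+[0,0,.019],p+[0,0,.03]]))
b=arm.capture("scene")[175:310,230:330]
cv2.imwrite("pics/c5.png",cv2.convertScaleAbs(cv2.resize(b,None,fx=4.4,fy=4.4,interpolation=cv2.INTER_CUBIC),alpha=1.5,beta=30))
print(arm.get_obs()["force"])
E
```

```text
[[532. 148.]
 [531. 139.]
 [529. 131.]
 [528. 120.]]
[-0.52956017  0.34220352  0.21592663]
```

View pics/c5.png

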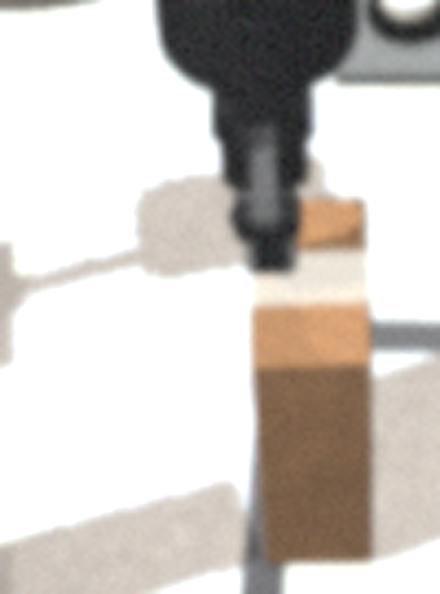

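The force is near zero and the carton has not moved, yet the tip lies over the top face. So the true tip must be higher than reported, or the pose reading is biased. I'll quantify that from the earlier images.

```bash
python3 - <<'E'
from h import *
np.set_printoptions(precision=4,suppress=True)
for uv,p in(((250.8,236),(.4901,-.1157,.1312)),((292,236.2),(.5184,-.0473,.1315))):
    for z in(.145,.152,.158,.164): r=ray("scene",[uv],[z])[0]; print(z,r,(r-p)*1e3)
P=np.array([.2878,-.6101,.2008]);y=np.array([np.sin(.44),-np.cos(.44),0])
print("start top proj",proj("top",[P,P+.05*y,P-.05*y,P+[0,0,.03]]))
im=cv2.imread("pics/top0.png")[300:400,560:640]
cv2.imwrite("pics/c6.png",cv2.convertScaleAbs(cv2.resize(im,None,fx=6,fy=6,interpolation=cv2.INTER_CUBIC),alpha=1.8,beta=30))
E
```

```text
0.145 [ 0.4732 -0.1157  0.145 ] [-16.854   -0.0352  13.8   ]
0.152 [ 0.4795 -0.1172  0.152 ] [-10.6184  -1.4722  20.8   ]
0.158 [ 0.4848 -0.1184  0.158 ] [-5.2736 -2.7039 26.8   ]
0.164 [ 0.4902 -0.1196  0.164 ] [ 0.0712 -3.9356 32.8   ]
0.145 [ 0.5073 -0.0447  0.145 ] [-11.054    2.5833  13.5   ]
0.152 [ 0.5132 -0.0469  0.152 ] [-5.1898  0.3729 20.5   ]
0.158 [ 0.5182 -0.0488  0.158 ] [-0.1633 -1.5216 26.5   ]
0.164 [ 0.5233 -0.0507  0.164 ] [ 4.8633 -3.4162 32.5   ]
start top proj [[611.7592 342.1668]
 [630.377  331.648 ]
 [592.576  352.8149]
 [618.7126 342.3023]]
```

View pics/c6.png

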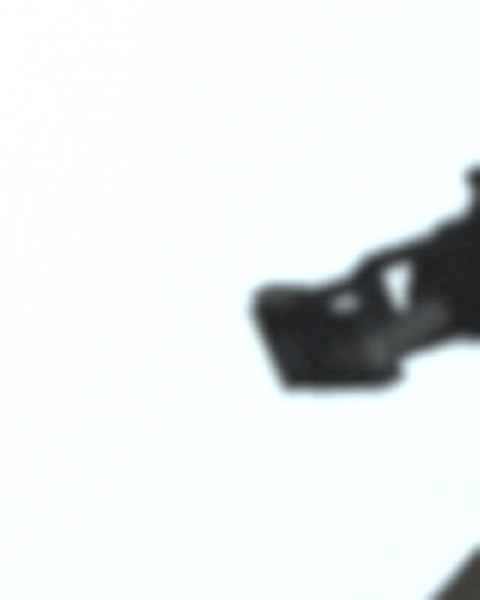

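The start picture agrees: the finger end is about 27 mm higher than the reported TCP, and xy is right to a few mm. So the tip is hovering about 8 mm over the carton's top. I'll back off, go 3.2 cm lower (true height about 126 mm), and push again.

Request:
apply_moves(rows=[[[-1, 0, 0], [0, 0, 0], -1], [[-2, 0, 0], [0, 0, 0], -1], [[-2, 0, 0], [0, 0, 0], -1], [[0, 0, 0], [0, 0, 0], -1], [[0, 0, 1.6], [0, 0, 0], -1], [[0, 0, 1.6], [0, 0, 0], -1], [[0, 0, 0], [0, 0, 0], -1]])

```text
clock: 5.85
eef_pos: [0.4982, -0.0933, 0.0976]
eef_rot: [-3.138, 0.0, 1.182]
force: [1.4, 0.4, -0.6]
gripper_width: -0.001
```

Request:
apply_moves(rows=[[[1, 0, 0], [0, 0, 0], -1], [[0.8, 0, 0], [0, 0, 0], -1], [[0.5, 0, 0], [0, 0, 0], -1], [[0.4, 0, 0], [0, 0, 0], -1], [[0.4, 0, 0], [0, 0, 0], -1], [[0.4, 0, 0], [0, 0, 0], -1], [[0.4, 0, 0], [0, 0, 0], -1], [[0.4, 0, 0], [0, 0, 0], -1]])

```text
clock: 6.85
eef_pos: [0.5157, -0.054, 0.0994]
eef_rot: [-3.142, -0.0, 1.181]
force: [-1.2, -1.6, -0.5]
gripper_width: 0.002
```

Request:
apply_moves(rows=[[[0.4, 0, 0], [0, 0, 0], -1], [[0.4, 0, 0], [0, 0, 0], -1], [[0.4, 0, 0], [0, 0, 0], -1], [[0.4, 0, 0], [0, 0, 0], -1], [[0.4, 0, 0], [0, 0, 0], -1], [[0, 0, 0], [0, 0, 0], -1]])

```text
clock: 7.6
eef_pos: [0.5233, -0.0353, 0.0994]
eef_rot: [-3.142, -0.0, 1.181]
force: [0.1, 0.1, -0.3]
gripper_width: 0.002
```

```bash
python3 - <<'E'
from h import *
o=arm.get_obs();print(o["eef_pos"],o["force"])
b=arm.capture("scene")[175:325,220:420]
cv2.imwrite("pics/c7.png",cv2.convertScaleAbs(cv2.resize(b,None,fx=3,fy=3,interpolation=cv2.INTER_CUBIC),alpha=1.5,beta=30))
E
```

```text
[ 0.5232866  -0.03532311  0.09942121] [ 0.08525008  0.14065009 -0.2677521 ]
```

View pics/c7.png

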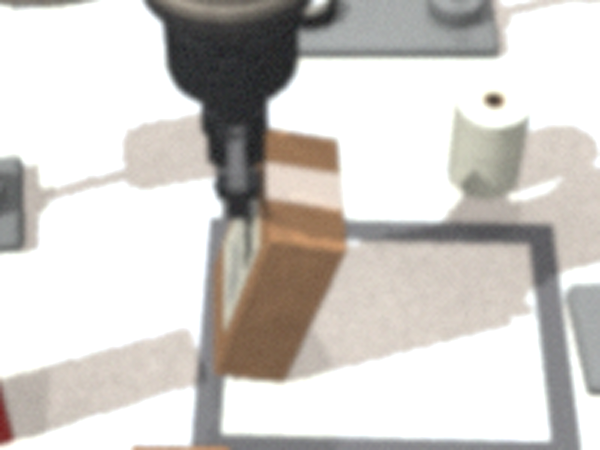

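The carton is tilted about 15° and pivoting on its front foot edge, with the finger on its label. I'll push on gently past balance.

Request:
apply_moves(rows=[[[0.4, 0, 0], [0, 0, 0], -1], [[0.4, 0, 0], [0, 0, 0], -1], [[0.4, 0, 0], [0, 0, 0], -1], [[0.4, 0, 0], [0, 0, 0], -1], [[0.4, 0, 0], [0, 0, 0], -1], [[0, 0, 0], [0, 0, 0], -1], [[0, 0, 0], [0, 0, 0], -1]])

```text
clock: 8.52
eef_pos: [0.5307, -0.0173, 0.0994]
eef_rot: [-3.141, 0.0, 1.181]
force: [0.4, -0.0, -0.4]
gripper_width: -0.002
```

```bash
python3 - <<'E'
from h import *
o=arm.get_obs();print(o["eef_pos"],o["force"])
b=arm.capture("scene")[175:325,220:420]
cv2.imwrite("pics/c8.png",cv2.convertScaleAbs(cv2.resize(b,None,fx=3,fy=3,interpolation=cv2.INTER_CUBIC),alpha=1.5,beta=30))
E
```

```text
[ 0.53069423 -0.01727047  0.09938697] [ 0.3636446  -0.02016009 -0.41441815]
```

View pics/c8.png

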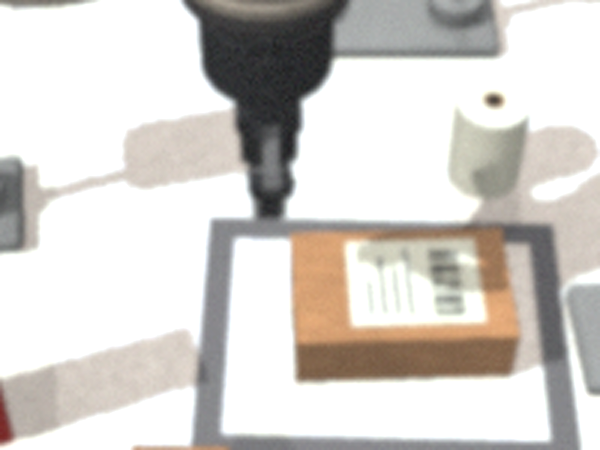

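The carton lies flat, label up, inside the tape. Label-face corners in the crop are about (296,345), (292,232), (503,230) and (517,335). Next I'll check them numerically and triangulate the key.

```bash
python3 - <<'E'
from h import *
np.set_printoptions(precision=4,suppress=True)
tf=np.array([.5686,.0521]);th=1.1008;Rf=np.array([[np.cos(th),-np.sin(th)],[np.sin(th),np.cos(th)]])
c=np.array([(296,345),(292,232),(503,230),(517,335)])/3+[220,175]
P=ray("scene",c,np.full(4,.05))[:,:2];print("corners in field",(P-tf)@Rf)
def two(a,b):
    A=ray("top",[a],[0])[0];At=cam("top")[3];B=ray("scene",[b],[0])[0];Bt=cam("scene")[3]
    u=A-At;v=B-Bt;s,_,_,_=np.linalg.lstsq(np.c_[u,-v],Bt-At,rcond=None)
    p,q=At+s[0]*u,Bt+s[1]*v;print((p+q)/2,1e3*np.linalg.norm(p-q))
two((234.4,183.6),(435,280))
g=lambda l:(np.array(l,float)+.5)/4-.5+[215,145]
E=ray("top",g([(175,125),(120,258),(0,52)]),[.016]*3)[:,:2];print(E,np.linalg.norm(E[0]-E[1]));d=E[2]-E[0];print("scanner yaw",np.arctan2(d[1],d[0]))
E
```

```text
corners in field [[-0.0615 -0.0455]
 [-0.0668  0.0512]
 [ 0.0822  0.0574]
 [ 0.0849 -0.0332]]
[0.6512 0.2093 0.0337] 0.020610091734789303
[[0.6756 0.1551]
 [0.5938 0.1849]
 [0.7196 0.2629]] 0.0870271952614657
scanner yaw 1.182753193666517
```

All four corners are well inside the tape. The key is at (0.651, 0.209), with its top at about 33 mm. I'll tilt the hand 0.3 rad away from the scanner head, then cross at this height.

Request:
apply_moves(rows=[[[0, 0, 0], [0, 0.15, 0], -1], [[0, 0, 0], [0, 0.15, 0], -1], [[2, 0.3, 0.6], [0, 0, 0], -1], [[3, 0.4, 0.9], [0, 0, 0], -1], [[3, 0.4, 0.9], [0, 0, 0], -1], [[3, 0.4, 0.9], [0, 0, 0], -1], [[3, 0.4, 0.9], [0, 0, 0], -1]])

```text
clock: 9.45
eef_pos: [0.6043, 0.1114, 0.1002]
eef_rot: [-3.141, -0.297, 1.18]
force: [0.7, 0.7, 0.8]
gripper_width: -0.0
```

Request:
apply_moves(rows=[[[3, 0.3, 0.9], [0, 0, 0], -1], [[3, 0.3, 0.9], [0, 0, 0], -1], [[3, 0, 0.9], [0, 0, 0], -1], [[1.5, 0, 0.5], [0, 0, 0], -1], [[0.4, 0, 0.2], [0, 0, 0], -1], [[0, 0, 0], [0, 0, 0], -1]])

```text
clock: 10.2
eef_pos: [0.6526, 0.2132, 0.0993]
eef_rot: [-3.141, -0.296, 1.18]
force: [0.2, -0.1, -1.4]
gripper_width: -0.002
```

```bash
python3 - <<'E'
from h import *
o=arm.get_obs();print(o["eef_pos"],o["force"],o["eef_rot"])
Rm=R.from_euler('xyz',o["eef_rot"]).as_matrix();tip=o["eef_pos"]-.0265*Rm[:,2]
print("tip",tip,"key in tool-yaw frame",(np.array([.651,.2093,.0337])-tip)@np.array([[.38,.925,0],[.925,-.38,0],[0,0,1]]).T)
print((proj("scene",[tip])-[350,180])*3)
b=arm.capture("scene")[180:330,350:550]
cv2.imwrite("pics/c9.png",cv2.convertScaleAbs(cv2.resize(b,None,fx=3,fy=3,interpolation=cv2.INTER_CUBIC),alpha=1.5,beta=30))
E
```

```text
[0.65257979 0.21321119 0.09926883] [ 0.2020722  -0.10342554 -1.39206764] [-3.1409066 -0.2964781  1.1801713]
tip [0.64964868 0.20604539 0.12461266] key in tool-yaw frame [ 3.52401276e-03  1.32193378e-05 -9.09126604e-02]
[[277.62181607 215.41624411]]
```

View pics/c9.png

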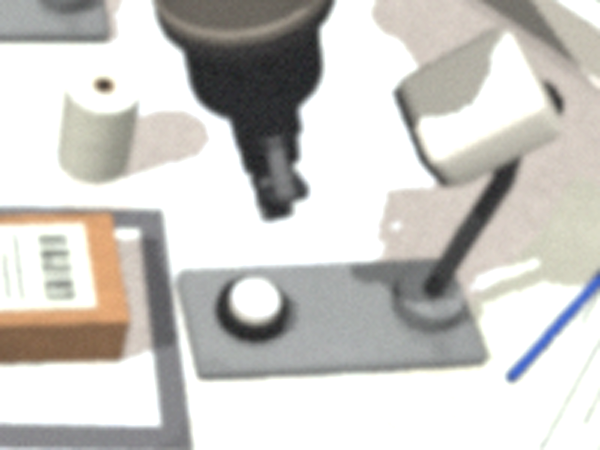

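The tip is where predicted, at (277,215) in the crop, about 9 cm above the key, and the hand is clear of the head. I'll descend in the tilted axes.

Request:
apply_moves(rows=[[[-0.75, 0, 2.4], [0, 0, 0], -1], [[-0.75, 0, 2.4], [0, 0, 0], -1], [[-0.6, 0, 1.9], [0, 0, 0], -1], [[-0.3, 0, 1], [0, 0, 0], -1], [[0, 0, 0], [0, 0, 0], -1]])

```text
clock: 10.88
eef_pos: [0.6523, 0.2136, 0.0184]
eef_rot: [-3.14, -0.297, 1.18]
force: [-0.6, 0.3, 0.0]
gripper_width: 0.002
```

Request:
apply_moves(rows=[[[-0.09, 0, 0.3], [0, 0, 0], -1], [[-0.09, 0, 0.3], [0, 0, 0], -1], [[0, 0, 0], [0, 0, 0], -1]])

```text
clock: 11.25
eef_pos: [0.6526, 0.2139, 0.0127]
eef_rot: [-3.141, -0.297, 1.181]
force: [-0.3, 0.6, 0.1]
gripper_width: -0.0
```

Request:
apply_moves(rows=[[[-0.09, 0, 0.3], [0, 0, 0], -1], [[0, 0, 0], [0, 0, 0], -1]])

```text
clock: 11.5
eef_pos: [0.6528, 0.2139, 0.0096]
eef_rot: [-3.141, -0.297, 1.181]
force: [0.9, -0.4, 1.9]
gripper_width: 0.0
```

Request:
apply_moves(rows=[[[-0.06, 0, 0.2], [0, 0, 0], -1], [[0, 0, 0], [0, 0, 0], -1]])

```text
clock: 11.75
eef_pos: [0.6528, 0.2139, 0.0075]
eef_rot: [-3.141, -0.297, 1.181]
force: [0.9, 1.0, 4.6]
gripper_width: 0.004
```

Request:
apply_moves(rows=[[[-0.06, 0, 0.2], [0, 0, 0], -1], [[0, 0, 0], [0, 0, 0], -1]])

```text
clock: 12.0
eef_pos: [0.6528, 0.214, 0.0056]
eef_rot: [-3.142, -0.297, 1.181]
force: [-0.0, -1.1, 8.2]
gripper_width: 0.003
```

Request:
apply_moves(rows=[[[-0.06, 0, 0.2], [0, 0, 0], -1], [[0, 0, 0], [0, 0, 0], -1]])

```text
clock: 12.25
eef_pos: [0.6531, 0.214, 0.0048]
eef_rot: [3.141, -0.298, 1.181]
force: [-9.3, -5.5, 28.5]
gripper_width: 0.003
```

The force steps from 8 to 28 N, so the key is on its stop, about 6 mm below first contact. Now I'll release and retreat.

Request:
apply_moves(rows=[[[0, 0, 0], [0, 0, 0], -1], [[0.15, 0, -0.5], [0, 0, 0], -1], [[0.3, 0, -1], [0, 0, 0], -1], [[0.6, 0, -2], [0, 0, 0], -1], [[0.9, 0, -3], [0, 0, 0], -1], [[0.9, 0, -3], [0, 0, 0], -1], [[0, 0, 0], [0, 0, 0], -1], [[0, 0, 0], [0, 0, 0], -1]])

```text
clock: 13.25
eef_pos: [0.6522, 0.2131, 0.1028]
eef_rot: [-3.141, -0.297, 1.181]
force: [-0.5, -0.3, -0.0]
gripper_width: -0.002
```

```bash
python3 - <<'E'
from h import *
o=arm.get_obs();print(o["clock"],o["eef_pos"],o["force"])
b=arm.capture("scene")[180:380,250:500]
cv2.imwrite("pics/c10.png",cv2.convertScaleAbs(cv2.resize(b,None,fx=3,fy=3,interpolation=cv2.INTER_CUBIC),alpha=1.5,beta=30))
E
```

```text
13.25 [0.65223553 0.21314191 0.10276251] [-0.50626541 -0.3146593  -0.02123653]
```

View pics/c10.png

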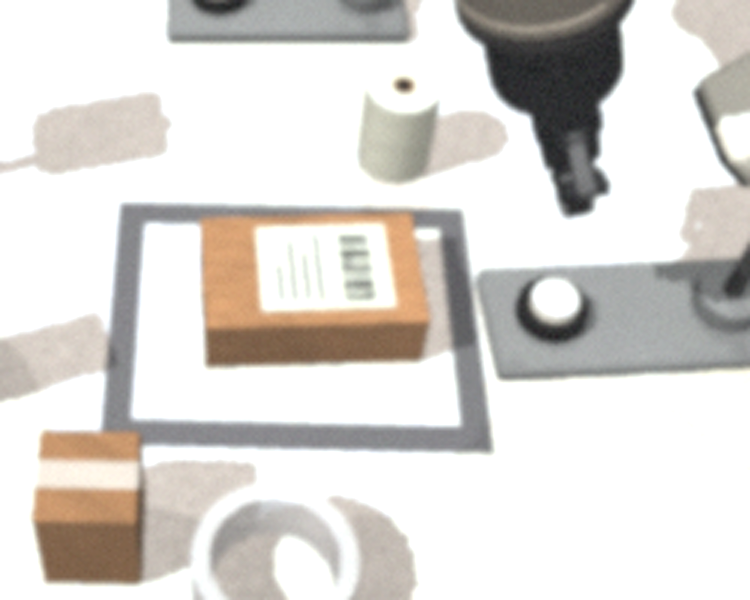

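The carton lies label up inside the tape. The key at (555,300) is back up, nothing else has moved, and the fingers are in free air. I'll hand it in.

```bash
python3 -c "
from station import arm
print(arm.job_done())"
```

```text
the job is handed in; nothing more can be done
None
```

The carton is tipped over and lies flat, label up, inside the tape. The scanner key has been pressed down to its stop and released. I handed the job in at about 13 s; it reports no verdict.

- **Carton:** The label-face corners measured from -0.067 to 0.085 m in x and -0.046 to 0.057 m in y of the field, against limits of ±0.118 and ±0.093 m. Wrist readings around the push stayed near 2 N.
- **Key:** The fingers went down about 6 mm from first contact. The force rose from 8 to 28 N at the end, which I took as the end stop. The key joint itself cannot be read.
- **Last picture:** The key is back up. The paper roll, tape roll and small carton look to be where they started, judged by eye. The fingers are clear, with a force of about 0 N.
- **Disagreement found:** The real finger end sits about 27 mm higher along the tool than the reported TCP. My first push therefore passed over the carton's top without touching it. I confirmed the offset in both cameras, corrected for it and repeated the push.

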